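# Hang the shelf bracket on the slotted stand and lock it

### The arm

A 6-joint arm with a two-finger parallel gripper is mounted at the origin on the work surface. World frame = base frame: x ahead of the robot, y to its left, z up, the work surface at z = 0. Lengths are in m, angles in rad, forces in N, time in s.
With the tool pointing down it reaches from about 0.35 to 0.975 m from the base axis. Payload 4.9 kg.
Tool frame: the origin (TCP) lies midway between the tips of the shut fingers; the grasp point (between the pads) lies 19 mm behind it (manip.pinch_z is the distance from the TCP to the grasp point, in m); z points along the fingers, y is the direction in which the jaws open and shut (so a half turn about z gives the same grasp; the last joint's range is limited). The gripper opens to 85 mm and grips with 20 to 120 N. Pads are 22 mm wide; open, the fingers measure 114 mm over their backs; the gripper's body (76 mm by 85 mm) begins 54 mm behind the grasp point. The pads swing forward as they close: fully open they stand 13 mm farther back than shut.
Start: joints at [-1.385, 0.053, 1.613, -0, 1.476, -0.119], TCP at [0.188, -0.596, 0.231] pointing down, gripper open.
Joint ranges: [-3.01, 3.01], [-1.01, 2.22], [0.06, 2.58], [-1.02, 4.17], [0.09, 2.62], [-3.14, 3.14]. Speed limits (rad/s): [2.57, 2.57, 3.14, 3.14, 3.14, 3.14].

### API

Orientations are given as a unit quaternion [w, x, y, z].
In Python, from plant import manip gives the robot as it stands.
- The arm moves only by the tool drive_tool, never from a script. Its argument "commands" is text: rows parted by semicolons, each of 5 numbers parted by spaces: the finger opening in mm, from 0 to 85.4, then the shift along the tool's x, y, z in units of 30 mm (1.0 is 30 mm), then the turn about the tool's z in degrees. A call has exactly 8 rows; each row shifts and turns the commanded pose from where the row before left it, along the tool's axes as they then stand; what a row does not reach is not made up. A row lasts 1/8 s, in which the tool goes at most 62.5 mm and 10.7 degrees, less where a joint would pass 70% of its speed; a pose out of reach is approached as far as the arm can. A call is refused whole if a number of a shift passes 1 or a number of a turn 10.7, either way. A call with a gripper value outside its range is refused whole. The fingers move at their own pace and stop on an object; the grip force is fixed at half the most. Time passes only in rows, so rows that do not move let the fingers close, or fill a call up. It gives the time, the measured TCP pose, the force and the opening at its end, in the units of the state.
- manip.state(): the state, without advancing time (a new reading comes with each control period).
- manip.grab_frame(name): name is "side" or "top" or "wrist"; returns the picture (384x512x3 uint8, red, green, blue); there is no depth.
- manip.camera_params(name): a dict with "fx", "fy", "cx", "cy" (pixels), "xyz" and "orientation" of the camera in the world. Camera axes: x right, y down, z forward; pixel columns grow to the right and rows downward; lengths in m; the calibration is good to about 2 mm. A picture is of the moment at which its call begins: read the wrist's pose just before it. camera_params takes no time and is no camera call; for the wrist camera it gives the pose at the moment of the call.
- manip.job_done(): hands the job in, once; it reports no verdict.
The state is a dict: "time": time; "joint_pos": joint angles; "joint_vel": joint speeds; "joint_efforts": joint torques, N m; "tool_pos": TCP position; "tool_rot": TCP orientation; "contact_force": force on the tool from outside, world axes, zero at the start; "ft_torque": the same for the moment, N m; "gripper_width": opening from 0.0 (shut) to 1.0 (fully open).
Only numpy, scipy, OpenCV 4.12 (cv2) and the standard library are available. Lean on these libraries where they do the work, as an engineer would, in place of code of your own. Each camera call takes 0.05 s, during which the arm holds its last target. There are 200 camera calls.

### The job

Pick up the small white shelf bracket and hang it on the slotted bench stand: feed both its claws into the top pair of slots, then press it down until it is fully home and the brass spring catch snaps out and locks it. Work gently, never pushing the bracket hard against the stand (no more than 35 N), let go at the end, and leave the tube rack, the bottle and the small box where they are.

Things in the scene. Friction and masses are not known exactly. Their poses are not given: they have to be found in the camera images.
- bracket_grip (a point): Centre of the grip tab on the bracket's rib: tab 40 (x) x 10 (y) x 30 mm (z), free on both sides. White sheet-steel bracket, 0.25-0.5 kg, stands upright on its flat shelf (80 x 100 mm, underside 85 mm below this point). Axes: x level, from the shelf's front to the claws; z up. Back plate 4 mm thick, 100 mm wide; its back face is at x = +38 mm, its top 15 mm below this point.
- bracket_edge (a point): Middle of the lower edge of the bracket's back face: at (+38, 0, -85) mm from bracket_grip, same axes. The catch snaps over an 8 mm high lip at this edge. When locked, this point lies on the strips' front face.
- seat (a point): NOMINAL place of bracket_edge when locked: on the strips' front face, 64 mm above the bench, axes as the stand. The strips with slots and catch are height-adjustable: really 0 to 6 mm higher or lower than nominal, different every time and not measured here, so feel (or look) for the slots. To go in, the bracket must be 22 to 25 mm above its true locked height.
- catch (a joint): Brass spring catch midway between the strips, 18 mm wide, ramped on top; nose stands 4 mm out of the face, 9.5 to 21 mm above the locked bracket_edge. 0 = out (before, and again once locked over the lip); pushed in up to 0.004 m on the way. Claws in, press down 22 to 25 mm: the catch resists the last 20 mm (5 to 25 N beyond the weight), then the arms land hard.
- tube_rack: Black test-tube rack, 55 x 120 x 62 mm, to be left alone. Origin under its centre.
- reagent: Amber bottle, 56 mm across, 110 mm high, to be left alone. Origin under its centre.
- slide_box: Small cardboard slide box, 50 x 45 x 30 mm, to be left alone. Origin under its centre.
- bracket_claws (a point): Point on the bracket's back face midway between the two claws, level with the underside of their arms, 58 mm above bracket_edge. Claws at y = +40 and -40 mm, 6 mm wide: a 10 mm high arm reaching back (+x) through a slot, with a hook hanging 22 mm below the arm at its end. Claws reach 11 mm beyond the back face; gap of 5.5 mm between hook and back face.
- stand: Fixed bench stand; origin on the bench below the strips' front face, midway between them. x points level into the face (the way to push the claws in), z up; the bracket hangs with its axes parallel to these. Two upright steel strips 30 mm wide, 4 mm thick, centres at y = +40 and -40 mm, top nominally 174 mm up, on a foot plate 170 x 150 x 12 mm.
- slots (a point): NOMINAL midpoint between the lower edges of the top pair of slots, 58 mm above seat (true height up to 6 mm off, as for seat). Slots 12 mm wide, 35 mm high (32 mm of claw goes in); the next pair is 50 mm lower. Claws that miss meet the strip while the back plate is still 11 mm off. When locked, bracket_claws lies here: the arms rest hard on these edges.
Not all that is in view belongs to the job. Several things look just like the part that bears bracket_grip: the one meant starts farthest to the robot's right.

How it is judged:
By the outcome, as a careful person would: the job done as asked, in the order asked, and still so for the second after the job is handed in, with the robot touching nothing.
It also fails if it takes over 54 s, if anything falls off the work surface, if the arm or the gripper's body presses on something with over 40 N, if the wrist force passes 120 N, or if a joint passes its speed limit or range.

## Working session

There is one attempt and no reset: what is moved stays moved. The work goes in short steps, Python scripts to look and compute and a tool call to move; the robot and the scene stay as the last step left them, time stands still between calls to the robot, and variables do not carry over. Pictures are saved under pics/ and viewed, about 8 in all and at most 12, crops included, and the job is handed in when it is done.

Besides the shell and the picture viewer there is one more tool, called after "Call:" as name(argument=value, ...), one argument or row to a line, values as JSON. drive_tool: Moves the arm, as the interface text tells. Its arguments: {"type":"object","properties":{"commands":{"type":"string"}},"required":["commands"]}

```bash
mkdir -p pics; ls; python3 - <<'E'
from plant import manip
import cv2
for n in("side","top"):
    f=manip.grab_frame(n);cv2.imwrite(f"pics/{n}0.png",cv2.resize(f[:,:,::-1],(800,600),interpolation=cv2.INTER_CUBIC))
    print(n,manip.camera_params(n))
print(manip.state(),manip.pinch_z)
E
```

```text
pics
side {'fx': 368.07869051362485, 'fy': 368.07869051362485, 'cx': 257.3638358955601, 'cy': 191.6714941363256, 'xyz': array([0.18484814, 0.50533056, 0.74791297]), 'orientation': array([ 0.1329181 , -0.36730831,  0.8608914 , -0.32601131])}
top {'fx': 401.58200438376196, 'fy': 401.58200438376196, 'cx': 256.74192646494794, 'cy': 197.12685711698157, 'xyz': array([0.44943065, 0.08494376, 0.95863837]), 'orientation': array([-0.06251434,  0.7067969 , -0.7030894 ,  0.04685502])}
{'time': 0.1, 'joint_pos': array([-1.38499180e+00,  5.33067262e-02,  1.61419426e+00,  1.04910064e-05,
        1.47599867e+00, -1.18970268e-01]), 'joint_vel': array([-0.00121714,  0.00049708, -0.00352194, -0.00044117,  0.00019818,
       -0.00115188]), 'joint_efforts': array([ 9.57712982e-04, -3.94904673e+01, -3.71361279e+01, -6.49579351e-05,
        3.91241920e-03, -1.02944307e-05]), 'tool_pos': array([ 0.18746218, -0.59561694,  0.23015367]), 'tool_rot': array([-9.53142176e-04,  9.88411119e-01,  1.51797728e-01, -2.66387435e-05]), 'contact_force': array([1.03352769, 0.45355433, 0.05015221]), 'ft_torque': array([-0.00776445,  0.01600576,  0.00188582]), 'gripper_width': 1.0019378032850421} 0.0187
```

View pics/top0.png

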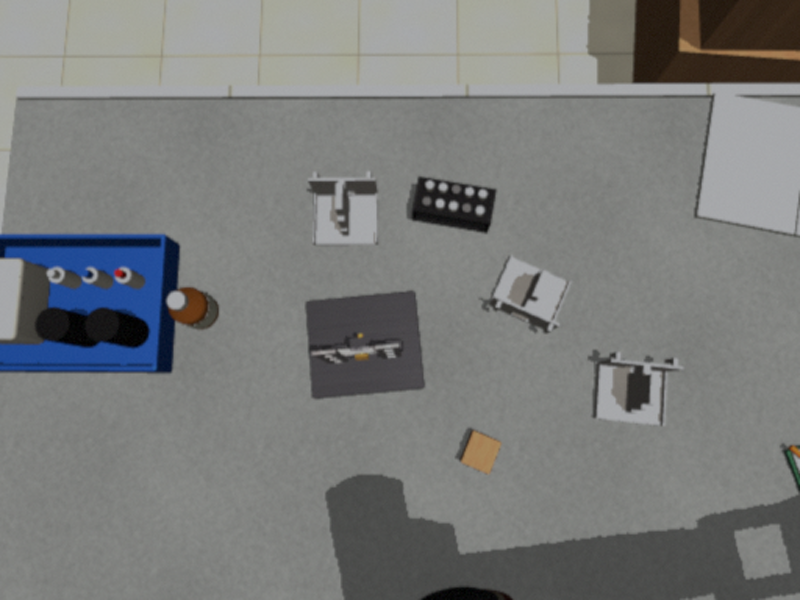

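View pics/side0.png

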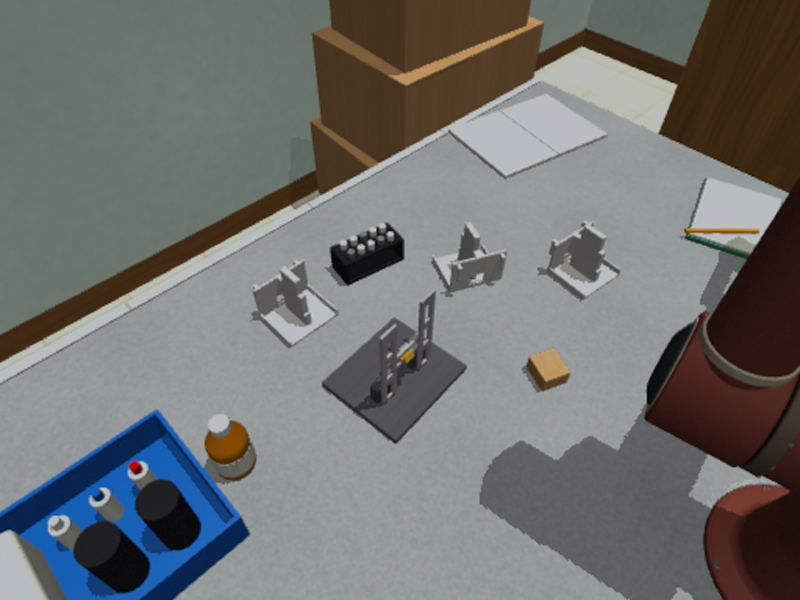

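The top picture shows the stand on its dark foot plate at about (365,345). Three things could be the bracket: A (343,205), B (535,290) and C (632,388). C is farthest to the robot's right (image right is -y). I'll check it and the stand's facing in one montage of close crops.

```bash
cat > h.py <<'E'
import numpy as np
from plant import manip
from scipy.spatial.transform import Rotation as R
def rot(q): return R.from_quat(np.asarray(q)[[1,2,3,0]]).as_matrix()
def plane(cam,u,v,z):
    "native pixel -> world point at height z"
    d=rot(cam['orientation'])@[(u-cam['cx'])/cam['fx'],(v-cam['cy'])/cam['fy'],1]
    return cam['xyz']+d*(z-cam['xyz'][2])/d[2]
def proj(cam,p):
    c=(np.atleast_2d(p)-cam['xyz'])@rot(cam['orientation'])
    return np.c_[cam['fx']*c[:,0]/c[:,2]+cam['cx'],cam['fy']*c[:,1]/c[:,2]+cam['cy']]
E
python3 - <<'E'
from h import *
import cv2
s=manip.grab_frame("side")[:,:,::-1];t=manip.grab_frame("top")[:,:,::-1]
def crop(im,x,y): return cv2.resize(im[y:y+75,x:x+100],(400,300),interpolation=cv2.INTER_CUBIC)
# side stand, side C ; top stand, top C
m=np.vstack([np.hstack([crop(s,200,182),crop(s,325,130)]),np.hstack([crop(t,184,182),crop(t,355,210)])])
cv2.imwrite("pics/m1.png",m)
c=manip.camera_params("top")
for u,v in [(306,301),(414,292),(424,385),(314,397)]: print(plane(c,u*.64,v*.64,.012))
E
```

```text
[0.60752144 0.25267771 0.012     ]
[0.62205571 0.08697695 0.012     ]
[0.48059164 0.07147046 0.012     ]
[0.46170515 0.23620733 0.012     ]
```

View pics/m1.png

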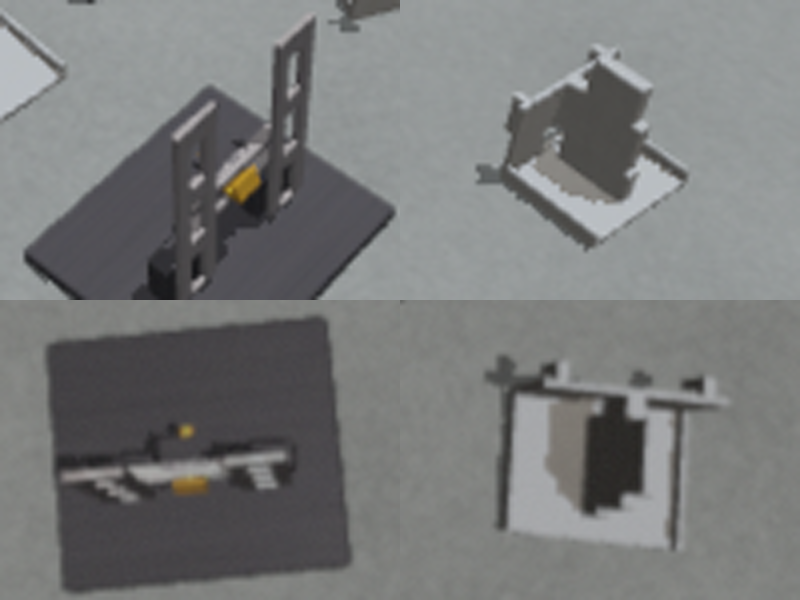

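Bracket C has claws toward +x (away from the robot). The stand's brass catch nose faces the robot, so the stand's x is roughly world +x with a yaw of about 6°. C is the choice. Next I'll work out its pose from the top and side crops.

```bash
python3 - <<'E'
from h import *
t=manip.camera_params("top");s=manip.camera_params("side")
T=lambda x,y,z:plane(t,355+(x-400)/4,210+(y-300)/4,z)
S=lambda x,y,z:plane(s,325+(x-400)/4,130+y/4,z)
print("top shelf front L,R",T(500,527,0),T(683,548,.004))
print("side shelf front R, front L",S(688,178,.004),S(597,245,0))
print("top backplate top ends L,R (z70)",T(545,380,.07),T(728,404,.07))
print("side bp top L",S(517,97,.07))
print("side tab top front end/back end",S(650,87,.1),S(603,62,.1))
print("top tab front low end",T(590,512,.07),T(640,480,.1))
# stand
U=lambda x,y,z:plane(t,184+x/4,182+(y-300)/4,z)
print("strip top front L,R",U(62,482,.174),U(290,464,.174))
w=manip.camera_params("wrist");st=manip.state();Rt=rot(st['tool_rot'])
print("wristcam in tool",Rt.T@(w['xyz']-st['tool_pos']),Rt.T@rot(w['orientation']),w['fx'],w['cx'],w['cy'])
print(Rt)
E
```

```text
top shelf front L,R [ 0.43532539 -0.18257836  0.        ] [ 0.42415938 -0.28634657  0.004     ]
side shelf front R, front L [ 0.42359631 -0.28348764  0.004     ] [ 0.4331548  -0.18724229  0.        ]
top backplate top ends L,R (z70) [ 0.51608734 -0.1907832   0.07      ] [ 0.50351027 -0.28949573  0.07      ]
side bp top L [ 0.52359394 -0.19570875  0.07      ]
side tab top front end/back end [ 0.45466974 -0.23561168  0.1       ] [ 0.48965829 -0.23390074  0.1       ]
top tab front low end [ 0.44472135 -0.2118243   0.07      ] [ 0.46164397 -0.22865456  0.1       ]
strip top front L,R [0.51118856 0.21466147 0.174     ] [0.52058679 0.10292098 0.174     ]
wristcam in tool [ 0.06640486 -0.00057654 -0.14221376] [[ 1.40578926e-05 -9.64404497e-01 -2.64431400e-01]
 [ 9.99999975e-01  7.27453057e-05 -2.12145788e-04]
 [ 2.23830495e-04 -2.64431391e-01  9.64404474e-01]] 294.7925324526553 259.61275402405954 193.92138046180133
[[ 9.53903645e-01  3.00112952e-01 -2.26841920e-04]
 [ 3.00112991e-01 -9.53902800e-01  1.28129247e-03]
 [ 1.68147322e-04 -1.29030776e-03 -9.99999153e-01]]
```

Call:
drive_tool(
  commands="85 1 -0.68 0 0;85 1 -0.68 0 0;85 1 -0.68 0 0;85 1 -0.68 0 0;85 1 -0.68 0 0;85 1 -0.68 0 0;85 1 -0.68 0 0;85 1 -0.68 0 0",
)

```text
time: 1.2
tool_pos: [0.3681, -0.3674, 0.2311]
tool_rot: [-0.0, 0.988, 0.152, -0.0]
contact_force: [-0.1, 0.9, 0.2]
gripper_width: 1.002
```

```bash
cat >> h.py <<'E'
def go(xyz,yaw):
    "turn (deg, about tool z) first, then shift in units of 30 mm in the turned tool axes (assumes tool down)"
    st=manip.state();M=rot(st['tool_rot']);y0=np.degrees(np.arctan2(M[1,0],M[0,0]))
    Rz=R.from_euler('z',np.radians(yaw)).as_matrix()@np.diag([1,-1,-1])
    d=np.asarray(xyz)-st['tool_pos']
    print('t',st['time'],'pos',st['tool_pos'].round(4),'yaw',y0.round(2),'tilt',M[:2,2].round(4),'F',st['contact_force'].round(1),'T',st['ft_torque'].round(2),'w',round(st['gripper_width'],3))
    print('turn',y0-yaw,'shift units',(Rz.T@d/.03).round(3))
E
python3 -c "
from h import *;go([.471,-.238,.2],-6.3)"
```

```text
t 1.2 pos [ 0.3681 -0.3674  0.2311] yaw 17.46 tilt [-0.0001  0.0002] F [-0.1  0.9  0.2] T [-0.02 -0.04  0.  ] w 1.002
turn 23.756021693916736 shift units [ 2.937 -4.663  1.037]
```

Call:
drive_tool(
  commands="85 0 0 0 7.92;85 0 0 0 7.92;85 0 0 0 7.92;85 0.6 -0.95 0.2 0;85 0.6 -0.95 0.2 0;85 0.6 -0.95 0.2 0;85 0.6 -0.95 0.2 0;85 0.54 -0.86 0.2 0",
)

```text
time: 2.2
tool_pos: [0.471, -0.2381, 0.2009]
tool_rot: [-0.0, 0.998, -0.055, -0.0]
contact_force: [0.1, -0.3, -0.1]
gripper_width: 0.998
```

```bash
python3 - <<'E'
from h import *
import cv2
go([.471,-.238,.066],-6.3)
w=manip.camera_params("wrist");np.save("w1.npy",w,allow_pickle=True)
f=manip.grab_frame("wrist")[:,:,::-1]
cv2.imwrite("pics/w1.png",cv2.resize(f,(800,600),interpolation=cv2.INTER_CUBIC))
a=np.radians(-6.3);g=np.array([.471,-.238,.085]);X=np.array([np.cos(a),np.sin(a),0]);Y=np.array([-np.sin(a),np.cos(a),0]);Z=np.array([0,0,1])
P=lambda x,y,z:g+X*x/1e3+Y*y/1e3+Z*z/1e3
for q in [(20,5,15),(-20,5,15),(20,-5,15),(-20,-5,15),(38,50,-15),(38,-50,-15),(-42,50,-81),(-42,-50,-81)]: print(q,(proj(w,P(*q))[0]*1.5625).round(1))
E
```

```text
t 2.2 pos [ 0.471  -0.2381  0.2009] yaw -6.28 tilt [-0.0001  0.0002] F [ 0.1 -0.3 -0.1] T [ 0.01 -0.02 -0.  ] w 0.998
turn 0.019754776336820434 shift units [-2.000e-03 -3.000e-03  4.498e+00]
(20, 5, 15) [396.9 266.2]
(-20, 5, 15) [397.2 336.8]
(20, -5, 15) [415.6 266.2]
(-20, -5, 15) [415.1 336.8]
(38, 50, -15) [321.2 226.4]
(38, -50, -15) [491.2 226.5]
(-42, 50, -81) [341.3 322. ]
(-42, -50, -81) [470.8 322. ]
```

View pics/w1.png

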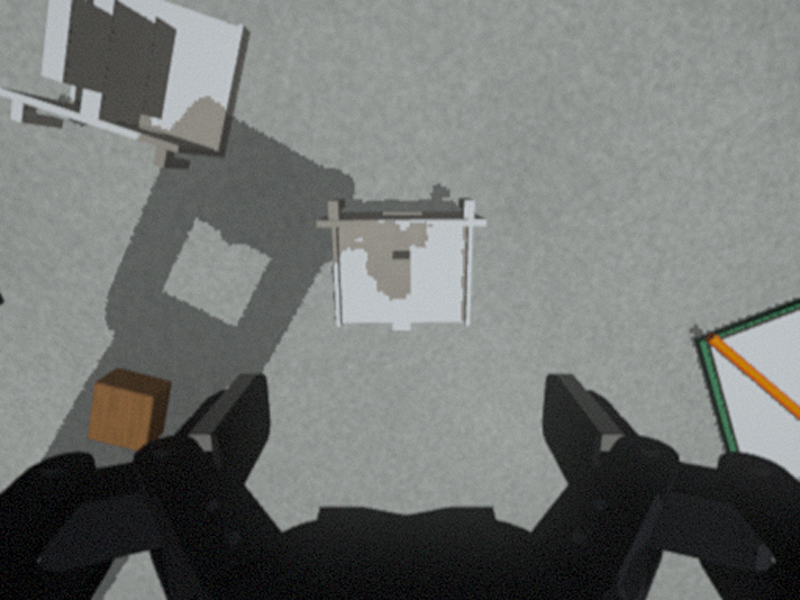

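The wrist view shows C centred under the gripper. The tab spans about (402,258)-(402,329) and the back plate sits at row about 222, columns 317-486. That is about 2 mm off my prediction in +x and +y, and the yaw agrees. I'll descend and grip.

Call:
drive_tool(
  commands="85 0.07 -0.07 0.6 0;85 0 0 0.8 0;85 0 0 0.8 0;85 0 0 0.8 0;85 0 0 0.8 0;85 0 0 0.5 0;85 0 0 0.2 0;60 0 0 0 0",
)

```text
time: 3.25
tool_pos: [0.4727, -0.2376, 0.0662]
tool_rot: [-0.0, 0.998, -0.055, -0.0]
contact_force: [-0.4, 0.6, 0.7]
gripper_width: 0.815
```

Call:
drive_tool(
  commands="0 0 0 0 0;0 0 0 0 0;0 0 0 0 0;0 0 0 0 0;0 0 0 0 0;0 0 0 0 0;0 0 0 0 0;0 0 0 0 0",
)

```text
time: 4.25
tool_pos: [0.4729, -0.2372, 0.0664]
tool_rot: [-0.0, 0.998, -0.055, -0.0]
contact_force: [-0.9, 2.8, 2.2]
gripper_width: 0.11
```

Call:
drive_tool(
  commands="0 0 0 -0.3 0;0 0 0 -0.6 0;0 0 0 -0.9 0;0 0 0 -1 0;0 0 0 -1 0;0 0 0 -1 0;0 0 0 -1 0;0 0 0 -0.3 0",
)

```text
time: 5.25
tool_pos: [0.4737, -0.2382, 0.2528]
tool_rot: [0.002, 0.998, -0.055, 0.002]
contact_force: [0.5, 0.5, -3.5]
gripper_width: 0.108
```

```bash
python3 - <<'E'
from h import *
import cv2
go([.4,.12,.25],6.2)
w=manip.camera_params("wrist");np.save("w2.npy",w,allow_pickle=True)
f=manip.grab_frame("wrist")[:,:,::-1]
cv2.imwrite("pics/w2.png",cv2.resize(f,(800,600),interpolation=cv2.INTER_CUBIC))
E
```

```text
t 5.25 pos [ 0.4737 -0.2382  0.2528] yaw -6.31 tilt [ 0.0044 -0.0035] F [ 0.5  0.5 -3.5] T [0.01 0.05 0.04] w 0.108
turn -12.510142013980072 shift units [ -1.154 -12.136   0.095]
```

View pics/w2.png

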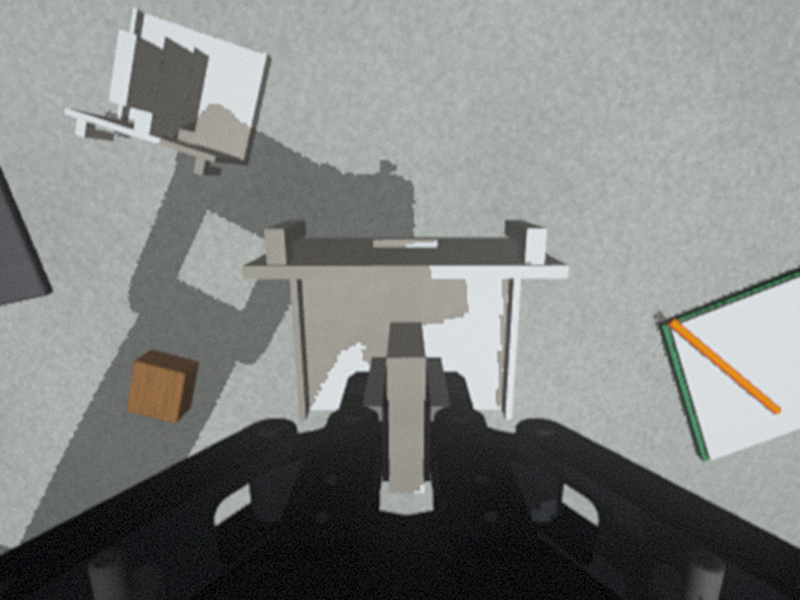

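The bracket is held square: tab at column 405, plate edge running from (246,268) to (568,268). I'll carry it to a standoff in front of the stand while I compute the in-hand pose.

```bash
python3 - <<'E'
from h import *
go([.438,.151,.2],5.8)
w=np.load("w2.npy",allow_pickle=True).item();st=manip.state();M=rot(st['tool_rot'])
for n,u,v in [("L back",250,265),("R back",567,265),("L front",244,277),("R front",568,277)]:
    print(n,((plane(w,u*.64,v*.64,st['tool_pos'][2]+.0037)-st['tool_pos'])@M*1e3).round(1))
E
```

```text
t 5.3 pos [ 0.4736 -0.2381  0.2526] yaw -6.31 tilt [ 0.0039 -0.003 ] F [ 0.4  0.8 -1.9] T [ 0.05 -0.   -0.01] w 0.107
turn -12.105928868396742 shift units [  0.129 -13.024   1.753]
L back [ 40.3 -47.9  -3.7]
R back [40.2 49.1 -3.4]
L front [ 36.5 -50.   -3.7]
R front [36.5 49.8 -3.4]
```

Call:
drive_tool(
  commands="0 0 -0.3 0 -6.05;0 0 -0.7 0 -6.05;0 0.1 -1 0 0;0 0 -1 0 0;0 0 -1 0 0;0 0 -1 0 0;0 0 -1 0 0;0 0 -1 0 0",
)

```text
time: 6.3
tool_pos: [0.4578, -0.027, 0.2477]
tool_rot: [-0.0, 0.999, 0.05, -0.001]
contact_force: [-0.2, 0.7, -3.0]
gripper_width: 0.106
```

Call:
drive_tool(
  commands="0 0 -1 0 0;0 0 -1 0 0;0 0 -1 0 0;0 0 -1 0 0;0 0 -1 0 0;0 0 -0.6 0 0;0 0 -0.3 0 0;0 0 0 0 0",
)

```text
time: 7.3
tool_pos: [0.4404, 0.1481, 0.2485]
tool_rot: [0.0, 0.999, 0.051, -0.001]
contact_force: [-1.3, -0.9, -2.8]
gripper_width: 0.113
```

```bash
python3 - <<'E'
from h import *
go([.438,.151,.2],5.8)
E
```

```text
t 7.3 pos [0.4404 0.1481 0.2485] yaw 5.84 tilt [-0.0014 -0.0006] F [-1.3 -0.9 -2.8] T [0.02 0.05 0.04] w 0.113
turn 0.04154300757784224 shift units [-0.07  -0.105  1.616]
```

Call:
drive_tool(
  commands="0 -0.07 -0.1 0.4 0;0 0 0 0.7 0;0 0 0 0.7 0;0 0 0 0.7 0;0 0 0 0.4 0;0 0 0 0.2 0;0 0 0 0.05 0;0 0 0 0 0",
)

```text
time: 8.3
tool_pos: [0.4389, 0.1509, 0.1555]
tool_rot: [-0.0, 0.999, 0.051, 0.001]
contact_force: [0.4, 0.4, -3.2]
gripper_width: 0.107
```

```bash
python3 - <<'E'
from h import *
import cv2
go([.438,.151,.154],5.8)
w=manip.camera_params("wrist");np.save("w3.npy",w,allow_pickle=True)
f=manip.grab_frame("wrist")[:,:,::-1];s=manip.grab_frame("side")[:,:,::-1]
cv2.imwrite("pics/s3full.png",s)
cv2.imwrite("pics/w3.png",cv2.resize(f,(800,600),interpolation=cv2.INTER_CUBIC))
cv2.imwrite("pics/s3.png",cv2.resize(s[175:280,200:340],(800,600),interpolation=cv2.INTER_CUBIC))
E
```

```text
t 8.3 pos [0.4389 0.1509 0.1555] yaw 5.8 tilt [0.0013 0.0002] F [ 0.4  0.4 -3.2] T [-0.04 -0.    0.01] w 0.107
turn 0.000850971424749325 shift units [-0.029 -0.006  0.051]
```

View pics/w3.png

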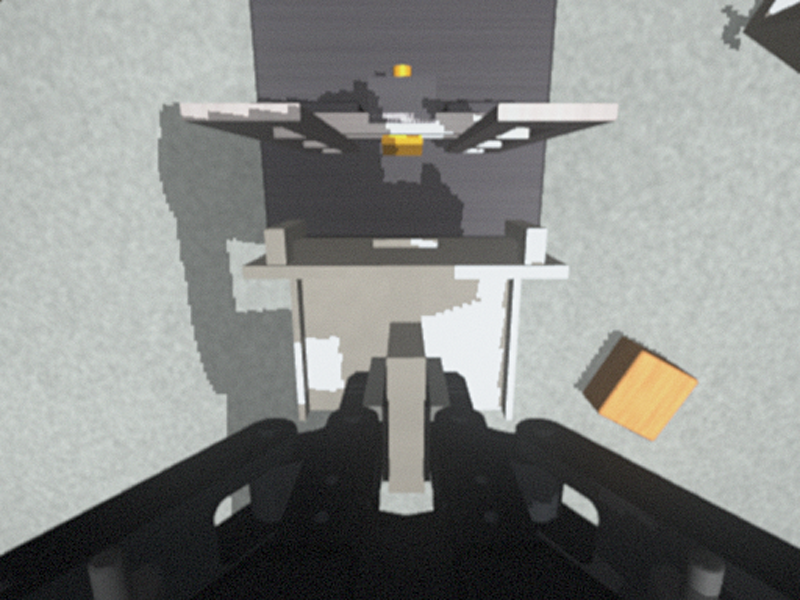

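View pics/s3.png

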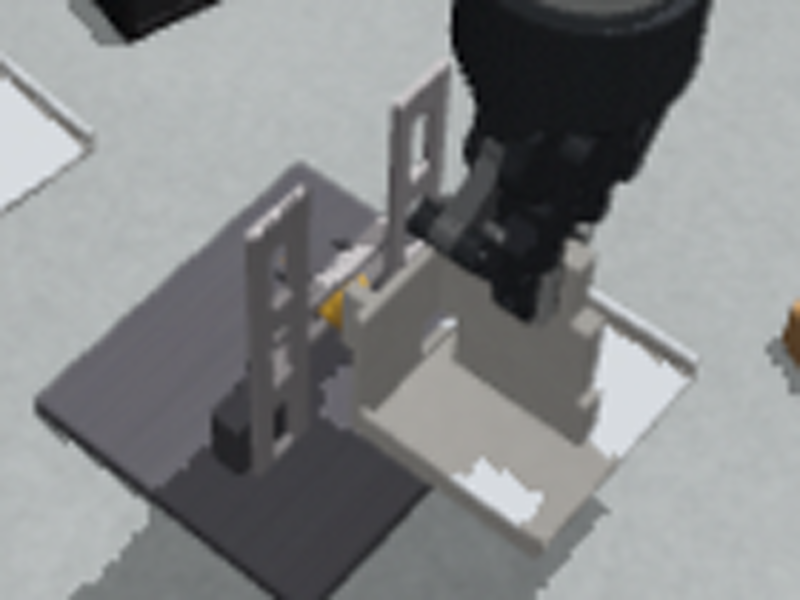

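Wrist view: strip tops at rows 103-121, columns 180-301 (left) and 498-617 (right). Catch nose at (402,146), which is column-centred with the bracket (about 405). Next, an enlarged crop of the strip tops to fit the face pose and strip height.

```bash
python3 - <<'E'
import cv2,numpy as np
f=cv2.imread("pics/w3.png");f=cv2.resize(f,(512,384),interpolation=cv2.INTER_AREA)
a=f[60:85,110:200];b=f[60:85,312:402]
m=np.vstack([cv2.resize(x,None,fx=8.8,fy=8.8,interpolation=cv2.INTER_NEAREST) for x in(a,b)])
cv2.imwrite("pics/c3.png",m);print(m.shape)
g=cv2.cvtColor(f,cv2.COLOR_BGR2GRAY)
for c in(122,140,155,170,185,325,340,360,380,390): print(c,g[62:84,c])
for r in (70,72,74):print(r,g[r,112:124],g[r,186:198],g[r,314:324],g[r,390:400])
E
```

```text
(440, 792, 3)
122 [195 196 198 204 213 218 219 219 220 219 221 215 182 145 124 103  94 109
 121 124 124 125]
140 [189 190 190 195 207 216 217 219 215 186 155 139 137 137 124 101  75  65
  68  68  77 103]
155 [185 187 186 194 217 225 226 224 224 226 222 197 164 144 130 102  71  62
  67  69  65  67]
170 [ 87  70  73 118 184 216 223 216 181 142 136 140 143 138 127  95  69  64
  61  64  65  67]
185 [ 87  71  60 102 169 180 155 142 145 142 143 142 142 142 128  97  65  54
  60  60  69 104]
325 [111 103  84 114 197 233 235 234 234 233 234 235 236 236 218 161  91  69
  74  68  75 117]
340 [112 105 104 130 198 232 234 232 231 231 231 231 233 234 214 153  90  70
  74  70  68  65]
360 [190 188 187 195 218 232 233 233 232 233 233 233 234 232 216 157  95  72
  70  74  72  74]
380 [186 187 188 191 218 228 229 228 229 229 228 229 231 231 210 149  83  71
 112 161 189 195]
390 [190 186 186 191 212 223 227 225 226 225 226 226 227 227 203 158 149 172
 186 187 186 187]
70 [124 121 131 169 207 218 216 215 214 217 220 218] [143 144 146 144 139 124  81  56  55  59  61  65] [ 82  68  55  58 127 216 235 233 231 232] [226 226 227 225 222 202 191 185 187 187]
72 [124 122 130 161 198 215 218 217 216 217 221 221] [142 146 143 143 145 131  88  63  59  60  58  62] [ 61  58  52  65 137 220 236 235 232 232] [226 226 223 224 220 204 192 195 195 196]
74 [123 127 125 133 149 170 179 178 177 180 182 190] [144 147 146 147 147 136  92  65  58  60  59  61] [ 62  60  56  67 138 221 237 235 233 233] [227 227 227 226 216 195 188 194 192 190]
```

View pics/c3.png

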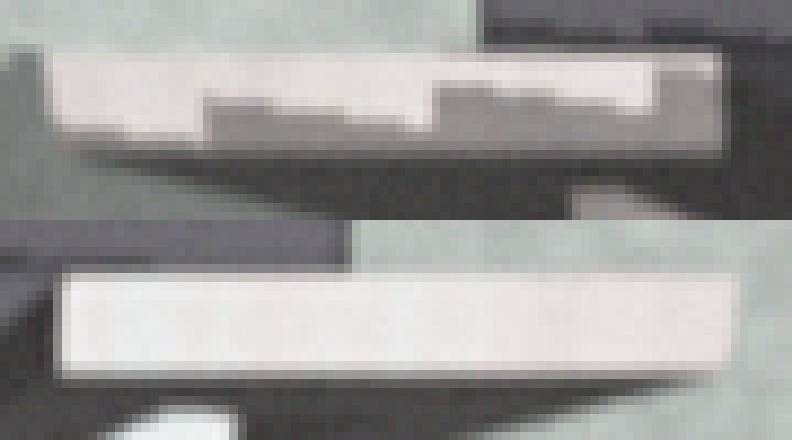

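```bash
python3 - <<'E'
from h import *
import cv2
from scipy.optimize import least_squares
w=np.load("w3.npy",allow_pickle=True).item();st=manip.state();M=rot(st['tool_rot']);p=st['tool_pos']
f=cv2.resize(cv2.imread("pics/w3.png"),(512,384),interpolation=cv2.INTER_AREA);g=cv2.cvtColor(f,cv2.COLOR_BGR2GRAY)
for r in(171,173,175):print(r,g[r,150:162],g[r,358:370])
for c in(170,180,300,350):print(c,g[165:183,c])
toT=lambda q:((q-p)@M*1e3)
def fit(y,px):
    Y=np.array(y)/1e3
    def pts(v): return p+(np.c_[v[0]-np.sin(v[3])*Y*-1*-1, v[1]+np.cos(v[3])*Y, np.full(len(Y),v[2])])@M.T
    r=least_squares(lambda v:(proj(w,pts(v))-px).ravel(),[.08,0,0,0])
    return r.x*[1e3,1e3,1e3,57.3],np.abs(r.fun).max(), (p+M@r.x[:3])
# tool y points to the robot's right (image right)
print("strip top front mid (tool mm, yaw deg)",fit([-55,-25,25,55],np.array([[115.05,77],[191.6,77],[318.1,77],[394.8,77]])))
E
```

```text
171 [198 195 192 193 188 176 170 172 173 172 170 170] [239 239 237 238 238 231 204 189 193 196 194 192]
173 [199 196 194 190 187 179 175 176 175 176 175 174] [236 238 237 238 235 227 205 191 191 193 193 190]
175 [194 191 190 190 186 178 175 174 173 176 177 171] [238 236 236 238 237 225 206 194 193 192 193 193]
170 [135 132 130 123 118 144 171 178 176 177 175 173 175 184 193 198 200 200]
180 [177 176 177 172 150 152 169 175 176 176 174 172 177 186 193 196 193 195]
300 [ 93  93  90  99 139 206 237 239 238 235 235 238 234 216 189 179 181 181]
350 [ 94  96  90  95 138 208 239 239 236 238 239 237 231 217 198 190 192 196]
strip top front mid (tool mm, yaw deg) (array([ 7.99444484e+01, -2.33151724e+00, -1.80321567e+01,  1.45450248e-03]), np.float64(0.30652417136792565), array([0.51820351, 0.16134839, 0.17379632]))
```

```bash
python3 - <<'E'
from h import *
from scipy.optimize import least_squares
w=np.load("w3.npy",allow_pickle=True).item();st=manip.state();M=rot(st['tool_rot']);p=st['tool_pos']
for row in (169.3,178.4):
    px=np.array([[154.4,row],[363.6,row]]);Y=np.array([-.05,.05])
    f=lambda v:(proj(w,p+np.c_[[v[0]]*2,v[1]+Y,[v[2]]*2]@M.T)-px).ravel()
    r=least_squares(f,[.04,0,0]);print(row,r.x*1e3,np.abs(r.fun).max())
E
```

```text
169.3 [40.33005759 -0.76859827 -3.08782051] 0.0005515889312732725
178.4 [36.13530152 -0.76851631 -4.23920065] 0.0010762367506345072
```

The fit puts the strips' front face 39.6 mm ahead of the back plate, 1.6 mm left, with yaw error about 0. The strip top is 14.3 mm above the plate top and should be about 16.5 for entry, so I lower 2.2 mm. That puts the strip at about its nominal height. Now approach to just short of touching.

Call:
drive_tool(
  commands="0 0 -0.05 0.07 0;0 0.1 0 0 0;0 0.2 0 0 0;0 0.2 0 0 0;0 0.2 0 0 0;0 0.1 0 0 0;0 0.05 0 0 0;0 0 0 0 0",
)

```text
time: 9.4
tool_pos: [0.4636, 0.1549, 0.1526]
tool_rot: [0.0, 0.999, 0.051, -0.0]
contact_force: [0.3, 0.3, -4.4]
gripper_width: 0.107
```

```bash
python3 - <<'E'
from h import *
# goal: tool at start-of-fit pose shifted
q=np.array([.4389,.1509,.1555]);a=np.radians(5.8);X=np.array([np.cos(a),np.sin(a),0]);Y=np.array([-np.sin(a),np.cos(a),0])
g=q+X*.0396+Y*.00156-[0,0,.0022];print(g);go(g,5.8)
E
```

```text
[0.47813963 0.15645384 0.1533    ]
t 9.4 pos [0.4636 0.1549 0.1526] yaw 5.8 tilt [-0.0002 -0.    ] F [ 0.3  0.3 -4.4] T [-0.02  0.02  0.01] w 0.107
turn 0.004443653780006329 shift units [ 0.487 -0.002 -0.022]
```

Call:
drive_tool(
  commands="0 0.03 0 -0.02 0;0 0.03 0 0 0;0 0.03 0 0 0;0 0.02 0 0 0;0 0.02 0 0 0;0 0.02 0 0 0;0 0.02 0 0 0;0 0 0 0 0",
)

```text
time: 10.4
tool_pos: [0.4687, 0.1554, 0.1533]
tool_rot: [-0.0, 0.999, 0.051, -0.0]
contact_force: [0.1, 0.1, -3.2]
gripper_width: 0.109
```

Call:
drive_tool(
  commands="0 0.02 0 0 0;0 0.02 0 0 0;0 0.02 0 0 0;0 0.02 0 0 0;0 0.02 0 0 0;0 0.02 0 0 0;0 0.02 0 0 0;0 0 0 0 0",
)

```text
time: 11.4
tool_pos: [0.4729, 0.1559, 0.1533]
tool_rot: [-0.0, 0.999, 0.051, 0.0]
contact_force: [0.3, 0.7, -3.3]
gripper_width: 0.109
```

Call:
drive_tool(
  commands="0 0.02 0 0 0;0 0.02 0 0 0;0 0.02 0 0 0;0 0.02 0 0 0;0 0.02 0 0 0;0 0.02 0 0 0;0 0 0 0 0;0 0 0 0 0",
)

```text
time: 12.4
tool_pos: [0.4764, 0.1562, 0.1533]
tool_rot: [0.0, 0.999, 0.051, -0.0]
contact_force: [0.8, 0.4, -2.6]
gripper_width: 0.11
```

Call:
drive_tool(
  commands="0 0.015 0 0 0;0 0.015 0 0 0;0 0 0 0 0;0 0 0 0 0;0 0 0 0 0;0 0 0 0 0;0 0 0 0 0;0 0 0 0 0",
)

```text
time: 13.4
tool_pos: [0.4774, 0.1563, 0.1533]
tool_rot: [0.0, 0.999, 0.051, -0.0]
contact_force: [-0.5, -0.2, -3.6]
gripper_width: 0.108
```

Call:
drive_tool(
  commands="0 0.015 0 0 0;0 0 0 0 0;0 0 0 0 0;0 0 0 0 0;0 0.015 0 0 0;0 0 0 0 0;0 0 0 0 0;0 0 0 0 0",
)

```text
time: 14.4
tool_pos: [0.4783, 0.1564, 0.1533]
tool_rot: [0.0, 0.999, 0.051, 0.0]
contact_force: [-0.2, -0.4, -3.8]
gripper_width: 0.109
```

Call:
drive_tool(
  commands="0 0.015 0 0 0;0 0 0 0 0;0 0 0 0 0;0 0 0 0 0;0 0 0 0 0;0 0 0 0 0;0 0 0 0 0;0 0 0 0 0",
)

```text
time: 15.4
tool_pos: [0.4785, 0.1565, 0.1533]
tool_rot: [-0.0, 0.999, 0.051, -0.0]
contact_force: [-2.7, 0.5, -2.4]
gripper_width: 0.11
```

Call:
drive_tool(
  commands="0 0.015 0 0 0;0 0 0 0 0;0 0 0 0 0;0 0 0 0 0;0 0 0 0 0;0 0 0 0 0;0 0 0 0 0;0 0 0 0 0",
)

```text
time: 16.4
tool_pos: [0.4785, 0.1565, 0.1533]
tool_rot: [0.0, 0.999, 0.051, -0.001]
contact_force: [-5.8, -0.0, -0.1]
gripper_width: 0.11
```

The claws went in without touching, and the back plate met the face at about 6 N, just where predicted. Now I press down in small steps.

Call:
drive_tool(
  commands="0 -0.005 0 0.03 0;0 0 0 0.03 0;0 0 0 0.03 0;0 0 0 0.03 0;0 0 0 0.03 0;0 0 0 0.03 0;0 0 0 0.03 0;0 0 0 0 0",
)

```text
time: 17.4
tool_pos: [0.4786, 0.1564, 0.1487]
tool_rot: [0.0, 0.999, 0.051, -0.001]
contact_force: [-9.0, -1.1, 7.1]
gripper_width: 0.114
```

Call:
drive_tool(
  commands="0 -0.01 0 0.03 0;0 0 0 0.03 0;0 0 0 0.03 0;0 0 0 0.03 0;0 0 0 0.03 0;0 0 0 0.03 0;0 0 0 0 0;0 0 0 0 0",
)

```text
time: 18.4
tool_pos: [0.4786, 0.1565, 0.1452]
tool_rot: [0.0, 0.999, 0.051, -0.001]
contact_force: [-13.5, -2.1, 15.8]
gripper_width: 0.107
```

Call:
drive_tool(
  commands="0 -0.02 0 0.02 0;0 0 0 0.03 0;0 0 0 0.03 0;0 0 0 0.03 0;0 0 0 0 0;0 0 0 0 0;0 0 0 0 0;0 0 0 0 0",
)

```text
time: 19.4
tool_pos: [0.4786, 0.1566, 0.1422]
tool_rot: [0.0, 0.999, 0.051, 0.0]
contact_force: [-12.5, -1.7, 16.6]
gripper_width: 0.109
```

```bash
python3 - <<'E'
from h import *
import cv2
go([.4785,.1565,.1298],5.8)
np.save("w4.npy",manip.camera_params("wrist"),allow_pickle=True)
f=manip.grab_frame("wrist")[:,:,::-1];s=manip.grab_frame("side")[:,:,::-1]
cv2.imwrite("pics/m4.png",np.hstack([cv2.resize(f[40:340,60:460],(400,300),interpolation=cv2.INTER_AREA),cv2.resize(s[185:260,215:315],(400,300),interpolation=cv2.INTER_CUBIC)]))
E
```

```text
t 19.4 pos [0.4786 0.1566 0.1422] yaw 5.83 tilt [ 0.0002 -0.0001] F [-12.5  -1.7  16.6] T [-0.4   2.18 -0.03] w 0.109
turn 0.02546818765697534 shift units [-0.002  0.002  0.414]
```

View pics/m4.png

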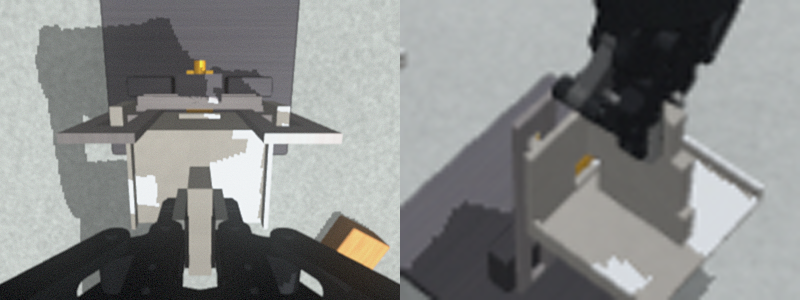

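Both claws are seen behind the strips, at (117,115) and (283,117) in the left panel, and the plate is flush and level with the catch pushed in. I keep pressing.

Call:
drive_tool(
  commands="0 -0.01 0 0.03 0;0 0 0 0.03 0;0 0 0 0.03 0;0 0 0 0.03 0;0 0 0 0.03 0;0 0 0 0.02 0;0 0 0 0 0;0 0 0 0 0",
)

```text
time: 20.5
tool_pos: [0.4781, 0.1565, 0.135]
tool_rot: [-0.0, 0.999, 0.051, 0.0]
contact_force: [-6.7, -0.3, 6.3]
gripper_width: 0.101
```

Call:
drive_tool(
  commands="0 0 0 0.03 0;0 0 0 0.03 0;0 0 0 0.03 0;0 0 0 0.02 0;0 0 0 0.02 0;0 0 0 0 0;0 0 0 0 0;0 0 0 0 0",
)

```text
time: 21.5
tool_pos: [0.4786, 0.1564, 0.1302]
tool_rot: [0.0, 0.999, 0.051, 0.001]
contact_force: [-1.3, -0.9, 5.2]
gripper_width: 0.109
```

Call:
drive_tool(
  commands="0 0 0 0.02 0;0 0 0 0 0;0 0 0 0 0;0 0 0 0.02 0;0 0 0 0 0;0 0 0 0 0;0 0 0 0 0;0 0 0 0 0",
)

```text
time: 22.5
tool_pos: [0.4787, 0.1564, 0.1301]
tool_rot: [0.0, 0.999, 0.051, 0.001]
contact_force: [-3.8, -2.3, 10.1]
gripper_width: 0.108
```

Call:
drive_tool(
  commands="0 0 0 0.02 0;0 0 0 0 0;0 0 0 0.02 0;0 0 0 0 0;0 0 0 0.02 0;0 0 0 0 0;0 0 0 0 0;0 0 0 0 0",
)

```text
time: 23.5
tool_pos: [0.4787, 0.1565, 0.1298]
tool_rot: [0.0, 0.999, 0.051, 0.001]
contact_force: [-9.6, -2.3, 19.3]
gripper_width: 0.11
```

```bash
python3 - <<'E'
from h import *
import cv2
go([.4785,.1565,.1298],5.8)
s=manip.grab_frame("side")[:,:,::-1];f=manip.grab_frame("wrist")[:,:,::-1]
cv2.imwrite("pics/m5.png",np.hstack([cv2.resize(f[70:220,130:330],(400,300),interpolation=cv2.INTER_CUBIC),cv2.resize(s[195:255,235:315],(400,300),interpolation=cv2.INTER_CUBIC)]))
E
```

```text
t 23.5 pos [0.4787 0.1565 0.1298] yaw 5.81 tilt [ 0.0017 -0.0001] F [-9.6 -2.3 19.3] T [-0.4   0.91  0.01] w 0.11
turn 0.01417646561762087 shift units [-0.006 -0.002  0.001]
```

View pics/m5.png

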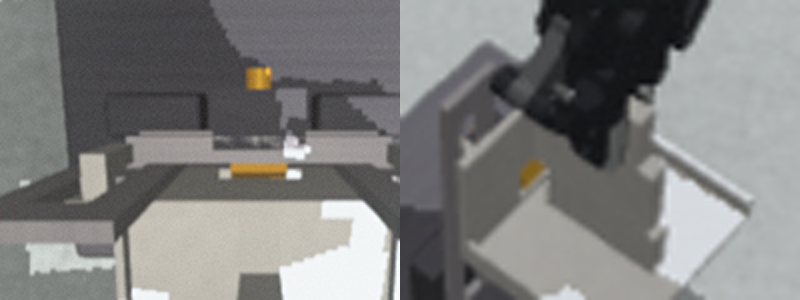

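The nose now stands out through the plate window (brass at (532,172)) and its rear plunger is back at its starting place. The hard stop was felt at about 23.4 mm. I unload, then open and lift.

Call:
drive_tool(
  commands="0 0 0 -0.06 0;0 0 0 -0.06 0;0 -0.02 0 0 0;0 0 0 0 0;0 0 0 0 0;20 0 0 0 0;40 0 0 0 0;85 0 0 0 0",
)

```text
time: 24.6
tool_pos: [0.4763, 0.1562, 0.129]
tool_rot: [0.0, 0.999, 0.051, -0.001]
contact_force: [0.2, 0.8, -0.3]
gripper_width: 0.65
```

Call:
drive_tool(
  commands="85 0 0 0 0;85 0 0 0 0;85 0 0 0 0;85 0 0 0 0;85 0 0 0 0;85 0 0 -0.1 0;85 0 0 -0.1 0;85 0 0 -0.2 0",
)

```text
time: 25.6
tool_pos: [0.4771, 0.1563, 0.1421]
tool_rot: [0.0, 0.999, 0.051, -0.0]
contact_force: [0.0, -0.7, -0.3]
gripper_width: 0.994
```

Call:
drive_tool(
  commands="85 0 0 -0.5 0;85 0 0 -0.8 0;85 0 0 -0.8 0;85 -0.5 0 -0.8 0;85 -1 0 0 0;85 -1 0 0 0;85 -0.5 0 0 0;85 0 0 0 0",
)

```text
time: 26.6
tool_pos: [0.3876, 0.1473, 0.2302]
tool_rot: [-0.0, 0.999, 0.051, 0.001]
contact_force: [-0.5, -0.3, -0.8]
gripper_width: 0.996
```

```bash
python3 - <<'E'
from h import *
import cv2
go([.4785,.1565,.1298],5.8)
s=manip.grab_frame("side")[:,:,::-1];f=manip.grab_frame("wrist")[:,:,::-1]
cv2.imwrite("pics/m6.png",np.hstack([cv2.resize(f[30:180,130:330],(400,300),interpolation=cv2.INTER_CUBIC),cv2.resize(s[185:260,230:330],(400,300),interpolation=cv2.INTER_CUBIC)]))
E
```

```text
t 26.6 pos [0.3876 0.1473 0.2302] yaw 5.82 tilt [0.0026 0.0005] F [-0.5 -0.3 -0.8] T [-0.02 -0.04 -0.  ] w 0.996
turn 0.019201583543837053 shift units [3.046e+00 1.000e-03 3.346e+00]
```

View pics/m6.png

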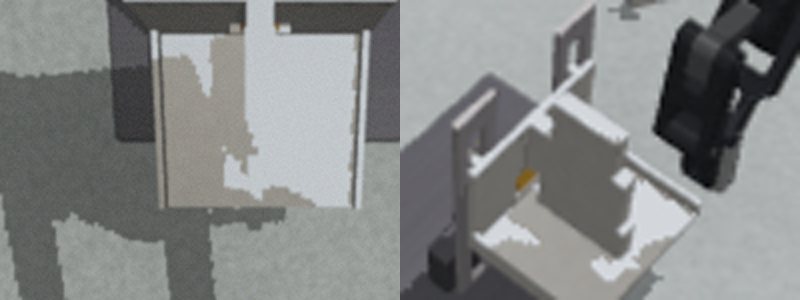

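The bracket hangs level on its own, both claws in the top slots. The brass nose shows through the plate window at (525,180), and the gripper is clear. I'm handing in.

```bash
python3 -c "
from plant import manip
print(manip.job_done())"
```

```text
the job is handed in; nothing more can be done
None
```

The bracket is hanging on the stand with both claws in the top pair of slots, pressed fully down and locked. I let go, backed the gripper clear and handed the job in at about 27 s.

- **Pick:** I took the bracket farthest to the robot's right of the three alike. It stayed square in the grip the whole way.
- **Insertion:** The strips were at about their nominal height. The claws went in without touching, and the back plate met the face at about 6 N.
- **Press:** It went down 23.1 mm to a hard stop. The catch resistance rose and then fell away on the way down. I then added a confirming push. The highest readings, at the end of each move, were about 19 N vertical and 14 N horizontal, with no reading taken during a move.
- **Last checks:** The force on the tool was near zero after release. The last picture shows the bracket level, with the brass nose out through its back-plate window. I judged the lock by eye and by the hard stop, because the catch joint can't be read directly.
- **Not re-checked:** I did not look again at the tube rack, the bottle and the small box at the end. The arm's path stayed clear of them and nothing showed as unexpected force.

No check failed or disagreed.

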